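# Shut the tea water at the mahjong table

### The job

The game is over: shut off the kettle's water at the stop box on the mahjong table. Push the grey cover along its rails all the way to the far end of the box to uncover the two valve handles, without lifting or tipping it, and leave it there; then push the red handle round clockwise until it is fully shut. Leave the blue handle as it is, and do not disturb the tiles, the die, the dice cup or the other things on the table.

Things in the scene. Friction and masses are not known exactly. Their poses are not given: they have to be found in the camera images.
- stop_box: fixed white stop box for the tea water, 290 mm (its x) by 280 mm (its y), rim 54 mm high. Origin: centre of its underside, on the table; x points from the well to the deck (roughly away from the robot), y to its left, z up. The +x half is a solid deck 44 mm high. Two side ledges, 46 mm high, carry the cover along x; 8 mm lips round the rim guide and stop it
- well (a point): centre of the floor of the open well (the -x half of the box), 6 mm above the table. The well is 129 mm (box x) by 250 mm (box y) inside. The two valves stand in it on the line box x = -45 mm, one at box y = -60 mm, one at +40 mm; which is which varies
- cover: loose grey plate, 138 (x) by 264 (y) by 6 mm, about 0.25 kg, lying on the ledges; at the start it hides the well. Origin: centre of its underside, 46 mm above the table; axes as the box's. Starts at about x = -63 mm in the box's frame; at the far stop it is at x = +70 mm. Friction 1 to 3 N; pushed near the middle of its rib it does not jam
- rib (a point): middle of the top of the cover's yellow rib, which is there to push on: across the middle of the cover, 12 mm thick (x), 110 mm long (y), standing 22 mm above the plate (52 to 74 mm above the table)
- red_handle (a joint): angle of the red handle (white band near its end): 0 = open, pointing to the box's -x (along the pipe); 1.571 rad = shut against its stop, pointing to the box's +y (across the pipe). Turns clockwise seen from above, starts at 0 to 0.3, stays where it is left; 2 to 3 N near its tip moves it
- red_pivot (a point): the red handle's upright axis, at mid height of the bar, 34 mm above the table. The bar reaches 55 mm out from the axis, is 12 mm wide and 12 mm high (28 to 40 mm above the table); its hub is 20 mm across
- red_tip (a point): the free end of the red handle, on its middle line, mid height
- blue_tip (a point): the free end of the blue handle, on its middle line, mid height: the other valve, of the same shape and motion, starting open (0 to 0.3 rad). To be left as it is
- tile_a: a cream mahjong tile with a green back, 36 x 26 x 22 mm, lower one of the stack of two left of the box (bystander); origin at the centre of its underside
- tile_b: the same kind of tile, lying on tile_a (bystander)
- die: a white die, 18 mm, lying in front of the box (bystander); origin at the centre of its underside
- dice_cup: a red plastic dice cup, 76 mm across, 85 mm tall, standing open right of the box (bystander); origin at the centre of its underside
- saucer: a white porcelain saucer, 120 mm across, 18 mm tall, on the right of the table (bystander); origin at the centre of its underside
- pusher: a bamboo tile pusher, a bar of 280 x 22 x 16 mm lying on the left (bystander); origin at the centre of its underside, x along its length
- chip_holder: a steel chip holder, 70 x 150 mm, 46 mm tall, with four stacks of coloured chips under spring clips, on the right (bystander); origin at the centre of its underside

How it is judged:
By the outcome, as a careful person would: the job done as asked, in the order asked, and still so for the second after the job is handed in, with the robot touching nothing.
It also fails if it takes over 45 s, if anything falls off the work surface, if the arm or the gripper's body presses on something with over 40 N, if the wrist force passes 120 N, or if a joint passes its speed limit or range.

### The arm

A 7-joint arm with a two-finger parallel gripper is mounted at the origin on the work surface. World frame = base frame: x ahead of the robot, y to its left, z up, the work surface at z = 0. Lengths are in m, angles in rad, forces in N, time in s.
With the tool pointing down it reaches from about 0.35 to 0.9 m from the base axis. Payload 7.2 kg.
Tool frame: the origin (TCP) lies between the finger pads; the fingertips stand 11 mm ahead of it and the grasp point (between the pads) lies 8 mm behind it (bot.tcp_to_tips is the distance from the TCP to the fingertips, in m); z points along the fingers, y is the line along which they close (so a half turn about z gives the same grasp; the last joint's range is limited). The gripper opens to 85 mm and grips with 20 to 120 N. Pads are 22 mm wide; open, the fingers measure 114 mm over their backs; the gripper's body (76 mm by 85 mm) begins 54 mm behind the grasp point. The pads swing forward as they close: fully open they stand 13 mm farther back than shut.
Start: joints at [1.162, 0.411, -0.013, 1.596, 0.006, 1.134, -0.082], TCP at [0.209, -0.589, 0.21] pointing down, gripper open.
Joint ranges: [-2.95, 2.95], [-0.29, 1.99], [-1.47, 1.44], [0.14, 2.54], [-1.03, 4.17], [0.13, 1.85], [-2.86, 2.86]. Speed limits (rad/s): [2.39, 2.39, 3.01, 3.01, 3.14, 3.14, 3.14].

### API

Orientations are given as a rotation vector (axis times angle).
In Python, from plant import bot, imaging, recognise, regions_of, tip_of gives the robot as it stands. The module is installed in compiled form; this text tells all that it offers.
- The arm moves only by the shell command python3 -m crank 'ROWS'. ROWS is JSON, a list of rows, each an object of numbers: "grip": the closure, from 0 (fully open) to 1 (shut); "x", "y", "z": the shift along the tool's x, y, z scaled (see below); "turn": the turn about the tool's z scaled (see below). In form: [{"grip": .., "x": .., "y": .., "z": .., "turn": ..}, ...]. A call has 1 to 20 rows; each row shifts and turns the commanded pose from where the row before left it, along the tool's axes as they then stand; what a row does not reach is not made up. The controller multiplies each number of a shift by 2 cm and each number of a turn by pi/2 rad. A row lasts 1/12 s, in which the tool goes at most 41.7 mm and 7.16 degrees, less where a joint would pass 70% of its speed; a pose out of reach is approached as far as the arm can. A call with a number of a shift or a turn outside -1 to 1 is refused whole. A call with a gripper value outside its range is refused whole. The fingers move at their own pace and stop on an object; the grip force is fixed at half the most. Time passes only in rows, so rows that do not move let the fingers close. It gives the time, the measured TCP pose, the force, the opening and the grip force at its end, in the units of the state.
- bot.get_state(): the state, without advancing time (a new reading comes with each control period).
- imaging.grab_frame(name): name is "scene" or "top" or "wrist"; returns a dict with "image" (420x560x3 uint8, red, green, blue), "z_map" (420x560 float32, m along the optical axis (not along the pixel's ray), 0 where there is no reading), "fx", "fy", "cx", "cy" (pixels), "distortion" ([k1, k2, p1, p2, k3] as OpenCV has them; the pictures are not rectified), "cam_to_world" (4x4, takes a point from camera to world coordinates); the wrist camera has in their place "hand_eye" (4x4, takes a point from camera to tool coordinates, whose origin is the TCP and whose axes are the flange's). Camera axes: x right, y up, looking along -z (the intrinsics and any distortion apply to the point x, -y, -z); pixel columns grow to the right and rows downward; lengths in m; the calibration is good to about 2 mm. A picture is of the moment at which its call begins: read the wrist's pose just before it.
- bot.hand_in(): hands the job in; it is judged then, once.
Trained networks look in a picture, given as the dict that the camera call returned (one of the last four; its "shot" number tells which), for a name from the list of things; names that differ only in an ending like _2 or _b are one class to them, and where a whole thing is asked for, a point or a joint stands for the part that bears it (a point fixed in the world has none). Each returns a list of dicts, best first, with "conf" (0 to 1); they miss things now and then, are a little off and sometimes report something else, mostly with a low value. They report only what shows in the picture. A call takes as long as a camera call.
- recognise(picture, label): "location" ([column, row] in pixels, amid what is visible of it).
- regions_of(picture, label): "region" (420x560 bool, what is visible of it) and "location" ([column, row] in pixels, amid what is visible of it).
- tip_of(picture, label): "location" ([column, row] in pixels: a listed point, or the origin of a listed thing).
The state is a dict: "t": time; "qpos": joint angles; "qd": joint speeds; "joint_efforts": joint torques, N m; "tool_pos": TCP position; "tool_rot": TCP orientation; "contact_force": force on the tool from outside, world axes, zero at the start; "moment": the same for the moment, N m; "grip_width": opening from 0.0 (shut) to 1.0 (fully open); "grip_force": force on a finger pad.
Only numpy, scipy, OpenCV 4.12 (cv2) and the standard library are available. Lean on these libraries where they do the work, as an engineer would, in place of code of your own. Each camera call takes 0.05 s, during which the arm holds its last target. There are 200 camera calls.

## Working session

There is one attempt and no reset: what is moved stays moved. The work goes in short steps, Python scripts to look and compute and a shell command to move; the robot and the scene stay as the last step left them, time stands still between calls to the robot, and variables do not carry over. Pictures are saved under pics/ and viewed, at most 10 in all, crops included, and the job is handed in when it is done.

```bash
mkdir -p pics; cat > h.py <<'E'
import numpy as np, cv2
from scipy.spatial.transform import Rotation as R
from plant import bot, imaging, recognise, regions_of, tip_of
def c2w(p, st=None):
    if "cam_to_world" in p: return np.array(p["cam_to_world"])
    T=np.eye(4); T[:3,:3]=R.from_rotvec(st["tool_rot"]).as_matrix(); T[:3,3]=st["tool_pos"]
    return T@np.array(p["hand_eye"])
def ray(p,uv,T):
    K=np.array([[p["fx"],0,p["cx"]],[0,p["fy"],p["cy"]],[0,0,1.]])
    n=cv2.undistortPoints(np.array([[uv]],float),K,np.array(p["distortion"],float))[0,0]
    return T[:3,3], T[:3,:3]@np.array([n[0],-n[1],-1.])
def at_z(p,uv,T,z):
    o,d=ray(p,uv,T); return o+d*(z-o[2])/d[2]
def by_depth(p,uv,T):
    o,d=ray(p,uv,T); u,v=np.round(uv).astype(int); return o+d*float(np.median(p["z_map"][v-1:v+2,u-1:u+2]))
def save(p,n): cv2.imwrite("pics/"+n,p["image"][:,:,::-1])
E
python3 - <<'E'
from h import *
np.set_printoptions(precision=4,suppress=True)
st=bot.get_state(); print(st["t"],st["tool_pos"],R.from_rotvec(st["tool_rot"]).as_matrix(),bot.tcp_to_tips,st["contact_force"])
Z=dict(stop_box=0,cover=.046,rib=.074,die=0,dice_cup=0,tile_a=0,saucer=0,pusher=0,chip_holder=0)
for c in ("top","scene"):
    p=imaging.grab_frame(c); save(p,c+"0.png"); T=c2w(p)
    for n,z in Z.items():
        for r in tip_of(p,n)[:2]: print(c,n,round(r["conf"],2),np.round(r["location"]),at_z(p,r["location"],T,z))
    if c=="top":
        for n in("cover","rib","stop_box"):
            for r in regions_of(p,n)[:1]:
                m=r["region"].astype(np.uint8); cs=max(cv2.findContours(m,0,2)[0],key=cv2.contourArea); b=cv2.boxPoints(cv2.minAreaRect(cs))
                print(n,r["conf"],m.sum(),[at_z(p,q,T,dict(cover=.052,rib=.074,stop_box=.054)[n])[:2] for q in b])
E
```

```text
0.0 [ 0.2087 -0.5886  0.2089] [[ 0.9425  0.3343 -0.0006]
 [ 0.3343 -0.9425  0.0015]
 [-0.0001 -0.0016 -1.    ]] 0.011 [-0.5636 -0.2702  0.1456]
top stop_box 0.76 [317. 184.] [ 0.6025 -0.1086  0.    ]
top stop_box 0.23 [322. 204.] [ 0.5488 -0.1196  0.    ]
top cover 0.8 [324. 207.] [ 0.5368 -0.1202  0.046 ]
top rib 0.57 [321. 202.] [ 0.5483 -0.1113  0.074 ]
top die 0.44 [343. 250.] [ 0.4266 -0.1713  0.    ]
top dice_cup 0.58 [391. 162.] [ 0.6569 -0.3087  0.    ]
top tile_a 0.52 [244. 224.] [0.5009 0.09   0.    ]
top saucer 0.77 [454. 264.] [ 0.382  -0.4599  0.    ]
top pusher 0.85 [118. 195.] [0.5892 0.4278 0.    ]
top chip_holder 0.97 [449. 182.] [ 0.5993 -0.4589  0.    ]
cover 0.74 5505 [array([0.5905, 0.0258]), array([ 0.631 , -0.2367]), array([ 0.4925, -0.2555]), array([0.4525, 0.0042])]
rib 0.83 5642 [array([0.586 , 0.0249]), array([ 0.629 , -0.2307]), array([ 0.4932, -0.2509]), array([0.4508, 0.0019])]
stop_box 0.79 6704 [array([0.7426, 0.0651]), array([ 0.7994, -0.2121]), array([ 0.5753, -0.253 ]), array([0.5201, 0.0195])]
scene stop_box 0.71 [236. 245.] [ 0.6045 -0.1017  0.    ]
scene cover 0.71 [251. 216.] [ 0.525  -0.1162  0.046 ]
scene rib 0.71 [248. 208.] [ 0.531 -0.12   0.074]
scene dice_cup 0.87 [170. 228.] [ 0.659  -0.3061  0.    ]
scene dice_cup 0.35 [434. 334.] [0.5827 0.4289 0.    ]
scene tile_a 0.6 [318. 251.] [0.4942 0.0846 0.    ]
scene tile_a 0.43 [320. 247.] [0.4774 0.0801 0.    ]
scene saucer 0.77 [204. 174.] [ 0.3713 -0.4672  0.    ]
scene pusher 0.64 [435. 335.] [0.5848 0.431  0.    ]
scene chip_holder 0.69 [156. 198.] [ 0.5768 -0.473   0.    ]
```

View pics/top0.png

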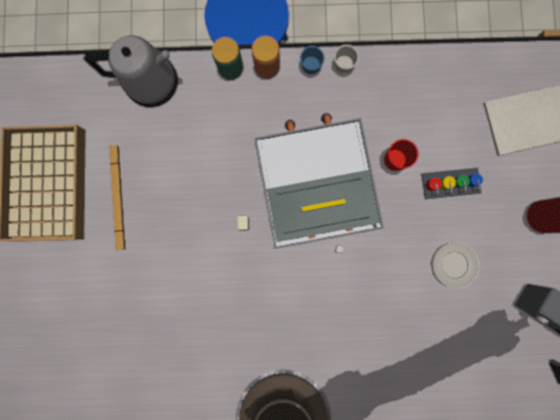

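View pics/scene0.png

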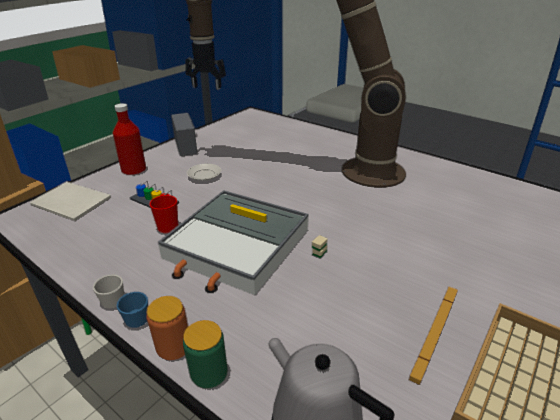

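```bash
python3 - <<'E'
from h import *
np.set_printoptions(precision=4,suppress=True)
p=imaging.grab_frame("top"); T=c2w(p)
C=np.array([at_z(p,q,T,.054)[:2] for q in [(256,139),(362,121),(382,228),(275,246)]])
print(C,C.mean(0),[np.linalg.norm(C[i]-C[i-1]) for i in range(4)])
for a,b in((3,0),(2,1),): d=C[b]-C[a]; print(np.degrees(np.arctan2(d[1],d[0])))
for a,b in((0,1),(3,2)): d=C[a]-C[b]; print(np.degrees(np.arctan2(-d[0],d[1])))
im=p["image"].astype(int); m=((im[...,0]>150)&(im[...,1]>130)&(im[...,2]<90)); m[:180]=0;m[230:]=0;m[:,:280]=0;m[:,370:]=0
v,u=np.nonzero(m); r=cv2.minAreaRect(np.c_[u,v].astype(np.float32)); print(m.sum(),r)
W=np.array([at_z(p,q,T,.074)[:2] for q in cv2.boxPoints(r)]); print(W,W.mean(0),at_z(p,[u.mean(),v.mean()],T,.074))
print(by_depth(p,[u.mean(),v.mean()],T))
E
```

```text
[[ 0.7168  0.049 ]
 [ 0.7559 -0.2246]
 [ 0.48   -0.2631]
 [ 0.4421  0.0071]] [ 0.5987 -0.1079] [np.float64(0.27790568438916696), np.float64(0.2763294513449778), np.float64(0.27861774174165593), np.float64(0.2728832296742042)]
8.66601999445552
7.955783782950603
8.141396729345091
7.989750765559599
202 ((323.5056457519531, 204.53018188476562), (4.545783996582031, 43.92210006713867), 79.3803482055664)
[[ 0.5385 -0.0616]
 [ 0.5558 -0.1693]
 [ 0.5446 -0.171 ]
 [ 0.5274 -0.0634]] [ 0.5416 -0.1163] [ 0.5416 -0.1162  0.074 ]
[ 0.5416 -0.1163  0.0736]
```

```bash
python3 -m crank '[{"grip":1,"turn":0.061},{"grip":1,"turn":0.061},{"grip":1,"x":0.9,"y":-1},{"grip":1,"x":0.9,"y":-1},{"grip":1,"x":0.9,"y":-1},{"grip":1,"x":0.9,"y":-1},{"grip":1,"x":0.9,"y":-1},{"grip":1,"x":0.9,"y":-1},{"grip":1,"x":0.9,"y":-1},{"grip":1,"x":0.9,"y":-1},{"grip":1,"x":0.9,"y":-1},{"grip":1,"x":0.9,"y":-1},{"grip":1,"x":0.9,"y":-1},{"grip":1,"x":0.9,"y":-1},{"grip":1,"x":0.9,"y":-1},{"grip":1,"x":0.9,"y":-1},{"grip":1,"x":0.9,"y":-1},{"grip":1,"x":0.9,"y":-1},{"grip":1,"x":0.9,"y":-1},{"grip":1,"x":0.9,"y":-1}]'
```

```text
invalid input at $[0]: expected keys grip, x, y, z, turn
```

```bash
python3 -m crank '[{"grip":1,"x":0.7,"y":-1},{"grip":1,"x":0.7,"y":-1},{"grip":1,"y":-0.9},{"grip":1}]'; python3 - <<'E'
from h import *
st=bot.get_state(); print(R.from_rotvec(st["tool_rot"]).as_matrix().round(4),st["tool_pos"],st["t"],st["grip_width"])
p=imaging.grab_frame("wrist"); save(p,"w1.png"); T=c2w(p,st)
im=p["image"].astype(int); m=((im[...,0]>150)&(im[...,1]>130)&(im[...,2]<90)).astype(np.uint8)
c=max(cv2.findContours(m,0,2)[0],key=cv2.contourArea); r=cv2.minAreaRect(c); print(r)
W=np.array([at_z(p,q,T,.074)[:2] for q in cv2.boxPoints(r)]); print(W,W.mean(0))
E
```

```text
[[ 0.9425  0.3342 -0.    ]
 [ 0.3342 -0.9425 -0.    ]
 [-0.      0.     -1.    ]] [ 0.20885214 -0.58906496  0.2097964 ] 1.2 0.9968965672714573invalid input at $[0]: expected keys grip, x, y, z, turn
Traceback (most recent call last):
ValueError: max() iterable argument is empty
```

View pics/w1.png

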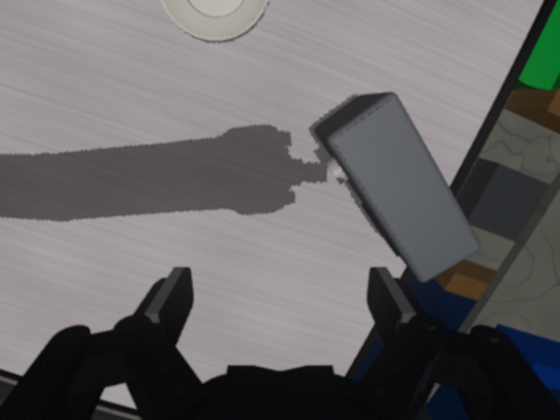

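The picture shows only the saucer at (215,20) and a grey block at (400,190), as the arm has not moved. All five keys have to be given in each row.

```bash
python3 -m crank '[{"grip":1,"x":0,"y":0,"z":0,"turn":0.061},{"grip":1,"x":0,"y":0,"z":0,"turn":0.061},{"grip":1,"x":0.9,"y":-1,"z":0,"turn":0},{"grip":1,"x":0.9,"y":-1,"z":0,"turn":0},{"grip":1,"x":0.9,"y":-1,"z":0,"turn":0},{"grip":1,"x":0.9,"y":-1,"z":0,"turn":0},{"grip":1,"x":0.9,"y":-1,"z":0,"turn":0},{"grip":1,"x":0.9,"y":-1,"z":0,"turn":0},{"grip":1,"x":0.9,"y":-1,"z":0,"turn":0},{"grip":1,"x":0.9,"y":-1,"z":0,"turn":0},{"grip":1,"x":0.9,"y":-1,"z":0,"turn":0},{"grip":1,"x":0.9,"y":-1,"z":0,"turn":0},{"grip":1,"x":0.9,"y":-1,"z":0,"turn":0},{"grip":1,"x":0.9,"y":-1,"z":0,"turn":0},{"grip":1,"x":0.9,"y":-1,"z":0,"turn":0},{"grip":1,"x":0.9,"y":-1,"z":0,"turn":0},{"grip":1,"x":0.9,"y":-1,"z":0,"turn":0},{"grip":1,"x":0.9,"y":-1,"z":0,"turn":0},{"grip":1,"x":0.7,"y":-1,"z":0,"turn":0},{"grip":1,"x":0.7,"y":-1,"z":0,"turn":0}]'
python3 -m crank '[{"grip":1,"x":0.9,"y":-1,"z":0,"turn":0},{"grip":1,"x":0.9,"y":-1,"z":0,"turn":0},{"grip":1,"x":0,"y":-0.9,"z":0,"turn":0},{"grip":1,"x":0,"y":0,"z":0,"turn":0}]'; python3 - <<'E'
from h import *
st=bot.get_state(); print(R.from_rotvec(st["tool_rot"]).as_matrix().round(4),st["tool_pos"],st["t"],st["grip_width"])
p=imaging.grab_frame("wrist"); save(p,"w2.png"); T=c2w(p,st)
im=p["image"].astype(int); m=((im[...,0]>150)&(im[...,1]>130)&(im[...,2]<90)).astype(np.uint8)
c=max(cv2.findContours(m,0,2)[0],key=cv2.contourArea); r=cv2.minAreaRect(c); print(r)
W=np.array([at_z(p,q,T,.074)[:2] for q in cv2.boxPoints(r)]); print(W,W.mean(0))
E
```

```text
t: 2.92
tool_pos: [0.4685, -0.1849, 0.21]
tool_rot: [3.133, 0.235, 0.001]
contact_force: [0.8, -0.0, 0.4]
grip_width: 0.001
grip_force: 0.0
t: 3.25
tool_pos: [0.4954, -0.1188, 0.2098]
tool_rot: [-3.13, -0.243, -0.0]
contact_force: [-0.2, 0.2, -0.3]
grip_width: -0.0
grip_force: 0.0
[[ 9.880e-01  1.542e-01  1.000e-04]
 [ 1.542e-01 -9.880e-01  1.900e-03]
 [ 4.000e-04 -1.800e-03 -1.000e+00]] [ 0.49543224 -0.11879945  0.20983775] 3.25 -2.490133601137613e-05
((285.5, 144.0), (12.0, 107.0), 90.0)
[[ 0.53847877 -0.0660191 ]
 [ 0.55428347 -0.16719209]
 [ 0.54306393 -0.16960836]
 [ 0.52707419 -0.06725244]] [ 0.54072509 -0.117518  ]
```

View pics/w2.png

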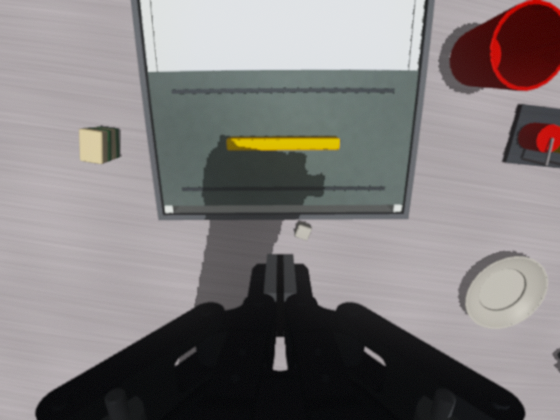

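The wrist picture shows the rib centred at (284,144), square to the tool. The die is at (303,230), just in front of the box and clear of the way. I'll lower behind the rib.

```bash
python3 -m crank '[{"grip":1,"x":0,"y":0.25,"z":1,"turn":0},{"grip":1,"x":0,"y":0,"z":1,"turn":0},{"grip":1,"x":0,"y":0,"z":1,"turn":0},{"grip":1,"x":0,"y":0,"z":1,"turn":0},{"grip":1,"x":0,"y":0,"z":1,"turn":0},{"grip":1,"x":0,"y":0,"z":1,"turn":0},{"grip":1,"x":0,"y":0,"z":0.5,"turn":0},{"grip":1,"x":0,"y":0,"z":0.5,"turn":0},{"grip":1,"x":0,"y":0,"z":0,"turn":0}]'
python3 -m crank '[{"grip":1,"x":0.5,"y":0,"z":0,"turn":0},{"grip":1,"x":0.5,"y":0,"z":0,"turn":0},{"grip":1,"x":0.3,"y":0,"z":0,"turn":0},{"grip":1,"x":0.3,"y":0,"z":0,"turn":0},{"grip":1,"x":0.3,"y":0,"z":0,"turn":0},{"grip":1,"x":0.3,"y":0,"z":0,"turn":0}]'
```

```text
t: 4.05
tool_pos: [0.4946, -0.1289, 0.0684]
tool_rot: [-3.133, -0.233, 0.004]
contact_force: [-1.0, 0.2, -0.0]
grip_width: -0.003
grip_force: 0.0
t: 4.55
tool_pos: [0.54, -0.1216, 0.0701]
tool_rot: [3.133, 0.234, 0.001]
contact_force: [0.5, 0.7, -0.4]
grip_width: -0.001
grip_force: 0.0
```

```bash
python3 -m crank '[{"grip":1,"x":0.4,"y":0,"z":0,"turn":0},{"grip":1,"x":0.4,"y":0,"z":0,"turn":0},{"grip":1,"x":0.4,"y":0,"z":0,"turn":0},{"grip":1,"x":0.4,"y":0,"z":0,"turn":0},{"grip":1,"x":0.4,"y":0,"z":0,"turn":0},{"grip":1,"x":0.4,"y":0,"z":0,"turn":0}]'; python3 - <<'E'
from h import *
st=bot.get_state();p=imaging.grab_frame("wrist"); save(p,"w3.png")
E
```

```text
t: 5.05
tool_pos: [0.5874, -0.1145, 0.0697]
tool_rot: [-3.133, -0.234, 0.0]
contact_force: [-1.3, 0.5, 0.1]
grip_width: -0.002
grip_force: 0.0
```

View pics/w3.png

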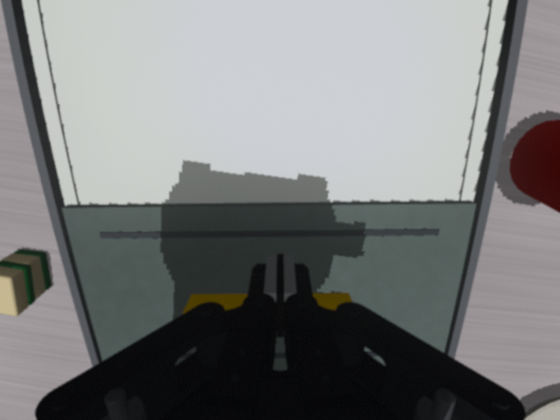

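```bash
python3 - <<'E'
from h import *
np.set_printoptions(precision=4,suppress=True)
st=bot.get_state();p=imaging.grab_frame("wrist");T=c2w(p,st)
t=st["tool_pos"];Rm=R.from_rotvec(st["tool_rot"]).as_matrix();print(t,T,p["fx"])
im=p["image"].astype(int); m=((im[...,0]>130)&(im[...,1]>100)&(im[...,2]<60)); v,u=np.nonzero(m); print(u.min(),u.max(),v.min(),v.max())
for q in [(215,294),(215,303),(187,300),(350,300),(250,202),(150,203),(400,203),(150,234)]:
    w=by_depth(p,q,T); print(q,w,"tool:",Rm.T@(w-t))
p=imaging.grab_frame("top");T=c2w(p);save(p,"t2.png")
E
python3 -c "
import cv2;a=cv2.imread('pics/t2.png')[90:270,220:420];cv2.imwrite('pics/t2c.png',cv2.resize(a,None,fx=3,fy=3,interpolation=2))"
```

```text
[ 0.589  -0.114   0.0698] [[ 0.1487  0.9367  0.3171  0.671 ]
 [-0.9889  0.1409  0.0474 -0.1021]
 [-0.0003 -0.3207  0.9472  0.2339]
 [ 0.      0.      0.      1.    ]] 308.8136267471919Traceback (most recent call last):
  File "<stdin>", line 5, in <module>
    return umr_minimum(a, axis, None, out, keepdims, initial, where)
ValueError: zero-size array to reduction operation minimum which has no identity
[ WARN:0@0.016] global loadsave.cpp:275 findDecoder imread_('pics/t2.png'): can't open/read file: check file path/integrity
Traceback (most recent call last):
TypeError: 'NoneType' object is not subscriptable
```

```bash
python3 - <<'E'
from h import *
np.set_printoptions(precision=4,suppress=True)
st=bot.get_state();p=imaging.grab_frame("wrist");T=c2w(p,st)
t=st["tool_pos"];Rm=R.from_rotvec(st["tool_rot"]).as_matrix()
for q in [(215,294),(215,303),(190,300),(345,300),(279,262),(260,280),(250,205),(150,207),(400,207),(150,234)]:
    w=by_depth(p,q,T); print(q,p["image"][q[1],q[0]],w,"tool:",Rm.T@(w-t))
p=imaging.grab_frame("top");T=c2w(p);save(p,"t2.png")
E
python3 -c "
import cv2;a=cv2.imread('pics/t2.png')[90:270,220:420];cv2.imwrite('pics/t2c.png',cv2.resize(a,None,fx=3,fy=3,interpolation=2))"
```

```text
(215, 294) [57 52 32] [ 0.5394 -0.0765  0.0519] tool: [-0.0425 -0.0445  0.0178]
(215, 303) [27 23 13] [ 0.5963 -0.0888  0.1367] tool: [ 0.012  -0.0238 -0.0669]
(190, 300) [71 57  9] [ 0.538  -0.0614  0.0602] tool: [-0.0417 -0.0596  0.0095]
(345, 300) [74 60  3] [ 0.5539 -0.1635  0.0607] tool: [-0.0412  0.0438  0.0089]
(279, 262) [ 9  9 11] [ 0.5992 -0.1125  0.1038] tool: [ 0.0113  0.0001 -0.0341]
(260, 280) [ 9 11 10] [ 0.5935 -0.1047  0.1124] tool: [ 0.0068 -0.0085 -0.0427]
(250, 205) [45 49 48] [ 0.6068 -0.0928  0.0499] tool: [ 0.0218 -0.0182  0.0199]
(150, 207) [64 69 67] [ 0.5969 -0.0308  0.0519] tool: [ 0.0212 -0.081   0.0178]
(400, 207) [ 94 103 100] [ 0.6201 -0.1861  0.0516] tool: [0.021  0.076  0.0182]
(150, 234) [59 63 65] [ 0.5785 -0.0313  0.0525] tool: [ 0.003  -0.0833  0.0172]
```

View pics/t2c.png

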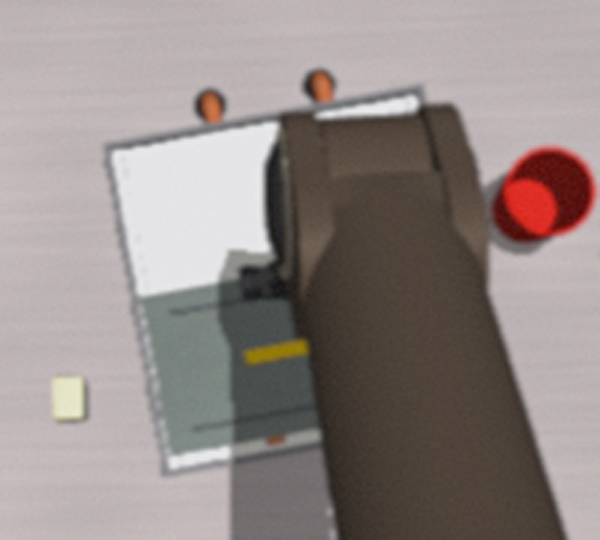

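The top picture shows the cover unmoved, with the rib still at its start. The fingers passed above it, so they reach less far than stated. I'll measure the fingertips in the wrist depth map.

```bash
python3 - <<'E'
from h import *
np.set_printoptions(precision=4,suppress=True)
st=bot.get_state();p=imaging.grab_frame("wrist");T=np.array(p["hand_eye"]);print(T, st["tool_pos"],st["qpos"],st["grip_width"],bot.tcp_to_tips)
for u in (262,272,285,300):
  for v in range(250,282,4):
    z=p["z_map"][v,u]; o,d=ray(p,(u,v),T); print(u,v,p["image"][v,u],round(float(z),4),o+d*z)
E
```

```text
[[-0.0005  0.9467  0.3221  0.0831]
 [ 1.      0.0004  0.0003  0.0005]
 [ 0.0001  0.3221 -0.9467 -0.164 ]
 [ 0.      0.      0.      1.    ]] [ 0.5864 -0.1146  0.0695] [ 0.2919  0.5301 -0.2442  1.7869  0.1642  0.845  -1.4509] 0.0036535511875633252 0.011
262 250 [43 49 48] 0.2025 [-0.009  -0.0112  0.0186]
262 254 [43 49 47] 0.2029 [-0.0116 -0.0113  0.0181]
262 258 [42 49 46] 0.2029 [-0.0141 -0.0113  0.0173]
262 262 [39 44 41] 0.2039 [-0.0171 -0.0113  0.0173]
262 266 [13 14 15] 0.1503 [ 0.0074 -0.0082 -0.031 ]
262 270 [10 12 12] 0.1472 [ 0.0071 -0.008  -0.0344]
262 274 [13 14 15] 0.1434 [ 0.0073 -0.0078 -0.0383]
262 278 [14 14 15] 0.1398 [ 0.0075 -0.0076 -0.0421]
272 250 [44 50 48] 0.2018 [-0.0086 -0.0047  0.0179]
272 254 [45 48 48] 0.1539 [ 0.0113 -0.0034 -0.0259]
272 258 [48 49 51] 0.1503 [ 0.0111 -0.0033 -0.0298]
272 262 [49 50 51] 0.1461 [ 0.0113 -0.0032 -0.0341]
272 266 [47 48 50] 0.1426 [ 0.0113 -0.0032 -0.0378]
272 270 [49 50 51] 0.1397 [ 0.011  -0.0031 -0.041 ]
272 274 [49 50 51] 0.1355 [ 0.0115 -0.003  -0.0452]
272 278 [47 48 49] 0.1347 [ 0.0103 -0.003  -0.0465]
285 250 [44 50 47] 0.2013 [-0.0084  0.0038  0.0175]
285 254 [45 48 48] 0.1545 [ 0.011   0.0031 -0.0254]
285 258 [48 49 51] 0.1504 [ 0.0111  0.003  -0.0297]
285 262 [47 48 51] 0.1474 [ 0.0107  0.0029 -0.033 ]
285 266 [48 48 50] 0.143 [ 0.0111  0.0029 -0.0375]
285 270 [47 48 50] 0.1394 [ 0.0111  0.0028 -0.0412]
285 274 [48 48 50] 0.1366 [ 0.0109  0.0028 -0.0443]
285 278 [47 48 48] 0.1331 [ 0.0111  0.0027 -0.0479]
300 250 [44 49 47] 0.2024 [-0.0089  0.0137  0.0185]
300 254 [44 49 48] 0.2016 [-0.0111  0.0137  0.017 ]
300 258 [44 49 47] 0.2024 [-0.0139  0.0137  0.0168]
300 262 [39 44 43] 0.2043 [-0.0173  0.0138  0.0176]
300 266 [14 15 15] 0.151 [ 0.007   0.0104 -0.0303]
300 270 [12 14 14] 0.1465 [ 0.0075  0.0101 -0.0349]
300 274 [17 17 18] 0.1445 [ 0.0067  0.0099 -0.0374]
300 278 [14 15 16] 0.1407 [ 0.007   0.0097 -0.0413]
```

The depth map puts the shut fingertips 25 mm behind the reported TCP, not 11 mm ahead of it. That is why they were at z ≈ 0.095 and cleared the rib. I'll back up, then go down by the measured tip offset.

```bash
python3 -m crank '[{"grip":1,"x":-1,"y":0,"z":0,"turn":0},{"grip":1,"x":-1,"y":0,"z":0,"turn":0},{"grip":1,"x":-1,"y":0,"z":0,"turn":0},{"grip":1,"x":-1,"y":0,"z":0,"turn":0},{"grip":1,"x":-0.6,"y":0,"z":0,"turn":0},{"grip":1,"x":0,"y":0,"z":0,"turn":0},{"grip":1,"x":0,"y":0,"z":0.5,"turn":0},{"grip":1,"x":0,"y":0,"z":0.5,"turn":0},{"grip":1,"x":0,"y":0,"z":0.5,"turn":0},{"grip":1,"x":0,"y":0,"z":0.2,"turn":0},{"grip":1,"x":0,"y":0,"z":0,"turn":0}]'
python3 - <<'E'
from h import *
np.set_printoptions(precision=4,suppress=True)
st=bot.get_state();p=imaging.grab_frame("wrist");T=np.array(p["hand_eye"]);W=c2w(p,st)
save(p,"w4.png")
for v in range(215,285,5):
    z=p["z_map"][v,272]; o,d=ray(p,(272,v),T); o2,d2=ray(p,(272,v),W); print(v,p["image"][v,272],o+d*z,o2+d2*z)
E
```

```text
t: 6.22
tool_pos: [0.4948, -0.1278, 0.0338]
tool_rot: [-3.132, -0.235, 0.005]
contact_force: [-0.2, 0.2, -0.1]
grip_width: 0.001
grip_force: 0.0
215 [72 76 65] [ 0.0289 -0.0035 -0.0174] [ 0.5229 -0.12    0.0512]
220 [72 75 66] [ 0.0262 -0.0035 -0.0177] [ 0.5203 -0.1204  0.0514]
225 [70 74 66] [ 0.0238 -0.0035 -0.0185] [ 0.5179 -0.1208  0.0522]
230 [68 72 66] [ 0.0213 -0.0035 -0.0189] [ 0.5154 -0.1211  0.0527]
235 [66 71 64] [ 0.0183 -0.0036 -0.0184] [ 0.5124 -0.1216  0.0522]
240 [65 71 65] [ 0.0153 -0.0036 -0.018 ] [ 0.5094 -0.122   0.0518]
245 [63 68 63] [ 0.0124 -0.0036 -0.0179] [ 0.5066 -0.1224  0.0517]
250 [62 70 66] [ 0.0096 -0.0036 -0.0182] [ 0.5038 -0.1228  0.052 ]
255 [68 69 69] [ 0.0108 -0.0034 -0.0261] [ 0.5051 -0.1228  0.06  ]
260 [69 70 71] [ 0.0106 -0.0033 -0.0309] [ 0.5049 -0.1229  0.0647]
265 [69 71 71] [ 0.0107 -0.0032 -0.0359] [ 0.505  -0.123   0.0697]
270 [69 70 72] [ 0.0112 -0.0031 -0.0413] [ 0.5056 -0.1231  0.0752]
275 [68 69 71] [ 0.0113 -0.003  -0.0458] [ 0.5057 -0.1232  0.0796]
280 [67 69 71] [ 0.011  -0.0029 -0.0494] [ 0.5055 -0.1233  0.0832]
```

Fingertips are now about 8 mm above the plate and 14 mm below the rib top. Now I'll push.

```bash
python3 -m crank '[{"grip":1,"x":0.5,"y":0,"z":0,"turn":0},{"grip":1,"x":0.5,"y":0,"z":0,"turn":0},{"grip":1,"x":0.3,"y":0,"z":0,"turn":0},{"grip":1,"x":0.3,"y":0,"z":0,"turn":0},{"grip":1,"x":0.3,"y":0,"z":0,"turn":0},{"grip":1,"x":0.3,"y":0,"z":0,"turn":0},{"grip":1,"x":0.3,"y":0,"z":0,"turn":0}]'
python3 - <<'E'
from h import *
np.set_printoptions(precision=4,suppress=True)
st=bot.get_state();p=imaging.grab_frame("wrist");T=np.array(p["hand_eye"])
for u,v in [(220,y) for y in range(205,275,7)]+[(340,y) for y in range(205,275,7)]:
    z=p["z_map"][v,u]; o,d=ray(p,(u,v),T); print(u,v,p["image"][v,u],o+d*z)
E
```

```text
t: 6.85
tool_pos: [0.5454, -0.1209, 0.0358]
tool_rot: [3.133, 0.234, -0.001]
contact_force: [-1.7, -1.1, 1.8]
grip_width: 0.003
grip_force: 1.2
220 205 [63 70 66] [ 0.0336 -0.0299 -0.0157]
220 212 [63 71 66] [ 0.0301 -0.03   -0.0164]
220 219 [62 68 64] [ 0.0261 -0.0303 -0.0159]
220 226 [72 71 55] [ 0.0218 -0.0308 -0.0149]
220 233 [106  85   3] [ 0.0224 -0.0288 -0.0253]
220 240 [106  86   0] [ 0.0229 -0.0271 -0.0344]
220 247 [142 115   0] [ 0.0209 -0.0267 -0.0376]
220 254 [142 114   0] [ 0.0178 -0.0267 -0.0384]
220 261 [142 115   0] [ 0.0142 -0.0269 -0.0385]
220 268 [63 69 64] [-0.0021 -0.032  -0.0167]
340 205 [65 71 69] [ 0.034   0.0308 -0.0169]
340 212 [65 74 70] [ 0.03    0.0311 -0.0162]
340 219 [65 74 70] [ 0.0262  0.0314 -0.0162]
340 226 [97 84 35] [ 0.0231  0.0312 -0.0181]
340 233 [107  88   8] [ 0.0233  0.0295 -0.0274]
340 240 [110  89   2] [ 0.0232  0.028  -0.0353]
340 247 [143 115   0] [ 0.0212  0.0276 -0.0384]
340 254 [143 116   0] [ 0.0177  0.0278 -0.0384]
340 261 [141 113   0] [ 0.0141  0.0281 -0.0384]
340 268 [64 70 64] [-0.0025  0.0333 -0.0161]
```

```bash
python3 -m crank '[{"grip":1,"x":0.4,"y":0,"z":0,"turn":0},{"grip":1,"x":0.4,"y":0,"z":0,"turn":0},{"grip":1,"x":0.4,"y":0,"z":0,"turn":0},{"grip":1,"x":0.4,"y":0,"z":0,"turn":0},{"grip":1,"x":0.4,"y":0,"z":0,"turn":0},{"grip":1,"x":0.4,"y":0,"z":0,"turn":0},{"grip":1,"x":0.4,"y":0,"z":0,"turn":0},{"grip":1,"x":0.4,"y":0,"z":0,"turn":0},{"grip":1,"x":0.4,"y":0,"z":0,"turn":0},{"grip":1,"x":0.4,"y":0,"z":0,"turn":0},{"grip":1,"x":0.4,"y":0,"z":0,"turn":0},{"grip":1,"x":0.2,"y":0,"z":0,"turn":0}]'
python3 - <<'E'
from h import *
np.set_printoptions(precision=4,suppress=True)
st=bot.get_state();p=imaging.grab_frame("wrist");T=np.array(p["hand_eye"])
print(st["tool_pos"]); save(p,"w5.png")
E
```

```text
t: 7.9
tool_pos: [0.6375, -0.1067, 0.0358]
tool_rot: [-3.133, -0.235, -0.002]
contact_force: [-3.2, 2.0, 0.5]
grip_width: 0.0
grip_force: 1.5
[ 0.6375 -0.1067  0.0358]
```

View pics/w5.png

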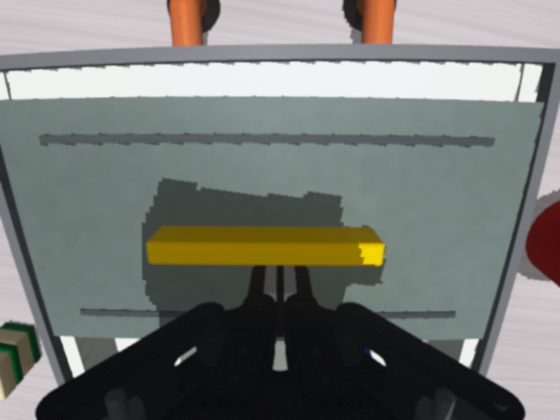

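The rib spans (147..384, 228..265) with the fingers against it. A white gap at rows 66–100 is left before the far lip, about 17 mm.

```bash
python3 -m crank '[{"grip":1,"x":0.2,"y":0,"z":0,"turn":0},{"grip":1,"x":0.2,"y":0,"z":0,"turn":0},{"grip":1,"x":0.2,"y":0,"z":0,"turn":0},{"grip":1,"x":0.1,"y":0,"z":0,"turn":0}]'
python3 - <<'E'
from h import *
np.set_printoptions(precision=4,suppress=True)
st=bot.get_state();p=imaging.grab_frame("wrist");T=np.array(p["hand_eye"]); print(p["image"][60:110:3,280].sum(1))
for v in range(56,100,4):
    z=p["z_map"][v,280]; o,d=ray(p,(280,v),T); print(v,p["image"][v,280],o+d*z)
E
python3 -m crank '[{"grip":1,"x":0.1,"y":0,"z":0,"turn":0},{"grip":1,"x":0.1,"y":0,"z":0,"turn":0}]'
python3 -m crank '[{"grip":1,"x":0.1,"y":0,"z":0,"turn":0}]'
```

```text
t: 8.28
tool_pos: [0.6506, -0.1052, 0.0358]
tool_rot: [3.133, 0.234, 0.001]
contact_force: [-1.0, 0.8, -0.6]
grip_width: 0.001
grip_force: 0.7
[641 641 655 648 645 629 476 475 470 467 435 600 624 438 441 447 442]
56 [219 212 216] [0.1096 0.0006 0.0367]
60 [217 211 213] [0.1073 0.0006 0.036 ]
64 [218 211 214] [0.1052 0.0006 0.0368]
68 [221 215 217] [0.1028 0.0006 0.0353]
72 [218 212 215] [0.1007 0.0006 0.0369]
76 [194 190 194] [ 0.0942  0.0006 -0.0186]
80 [154 157 162] [ 0.0927  0.0006 -0.0169]
84 [152 156 162] [ 0.0909  0.0006 -0.0174]
88 [153 157 162] [ 0.0892  0.0006 -0.0184]
92 [148 151 151] [ 0.0879  0.0006 -0.0078]
96 [202 210 212] [ 0.0859  0.0006 -0.0168]
t: 8.5
tool_pos: [0.6528, -0.1055, 0.0358]
tool_rot: [3.132, 0.233, -0.004]
contact_force: [-12.3, -1.0, 9.2]
grip_width: -0.003
grip_force: 6.4
t: 8.58
tool_pos: [0.6527, -0.1055, 0.0357]
tool_rot: [3.132, 0.232, -0.01]
contact_force: [-18.6, -1.7, 13.6]
grip_width: -0.001
grip_force: 9.3
```

The force step shows the cover is against the far stop. I'll back off, rise and look into the well.

```bash
python3 -m crank '[{"grip":1,"x":-0.5,"y":0,"z":0,"turn":0},{"grip":1,"x":-1,"y":0,"z":0,"turn":0},{"grip":1,"x":-1,"y":0,"z":-1,"turn":0},{"grip":1,"x":-1,"y":0,"z":-1,"turn":0},{"grip":1,"x":-1,"y":0,"z":-1,"turn":0},{"grip":1,"x":-1,"y":0,"z":-1,"turn":0},{"grip":1,"x":-1,"y":0,"z":-1,"turn":0},{"grip":1,"x":-1,"y":0,"z":-1,"turn":0},{"grip":1,"x":-0.8,"y":0,"z":-1,"turn":0},{"grip":1,"x":0,"y":0,"z":-0.5,"turn":0},{"grip":1,"x":0,"y":0,"z":0,"turn":0}]'
python3 - <<'E'
from h import *
np.set_printoptions(precision=4,suppress=True)
st=bot.get_state();p=imaging.grab_frame("wrist");T=c2w(p,st);save(p,"w6.png");print(st["tool_pos"],R.from_rotvec(st["tool_rot"]).as_matrix())
for n,z in dict(red_pivot=.034,red_tip=.034,blue_tip=.034,well=.006,rib=.074,cover=.046,stop_box=0).items():
    for r in tip_of(p,n)[:2]: print(n,r["conf"],r["location"],at_z(p,r["location"],T,z))
E
```

```text
t: 9.5
tool_pos: [0.4935, -0.1296, 0.1888]
tool_rot: [3.131, 0.233, 0.009]
contact_force: [1.0, 0.3, -0.3]
grip_width: 0.0
grip_force: 0.0
[ 0.4935 -0.1296  0.1888] [[ 0.989   0.1477  0.0061]
 [ 0.1477 -0.989  -0.0018]
 [ 0.0058  0.0026 -1.    ]]
red_pivot 0.89 [232.8, 124.7] [ 0.5486 -0.0745  0.034 ]
red_tip 0.62 [230.2, 179.4] [ 0.492  -0.0775  0.034 ]
blue_tip 0.61 [317.7, 174.2] [ 0.5112 -0.1682  0.034 ]
well 0.57 [273.3, 152.3] [ 0.5229 -0.1188  0.006 ]
well 0.31 [269.7, 78.9] [ 0.5987 -0.1042  0.006 ]
rib 0.29 [268.4, 79.3] [ 0.5935 -0.1057  0.074 ]
stop_box 0.98 [271.0, 80.3] [ 0.5979 -0.1055  0.    ]
```

View pics/w6.png

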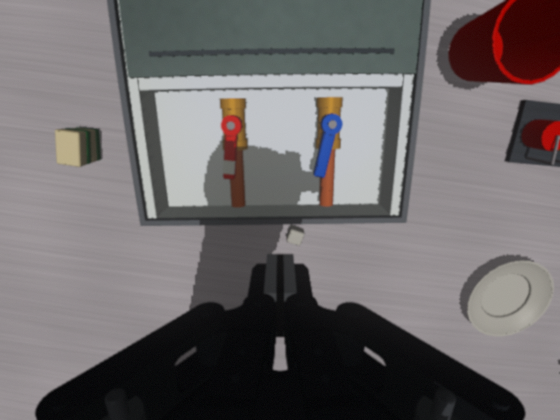

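The well is open: red pivot at (232,125), its tip with the white band at (230,179), blue tip at (318,174). I'll check the heights of the pipe and bar before going in.

```bash
python3 - <<'E'
from h import *
np.set_printoptions(precision=4,suppress=True)
st=bot.get_state();p=imaging.grab_frame("wrist");T=c2w(p,st)
b=np.radians(8.6);B=np.array([[np.cos(b),np.sin(b)],[-np.sin(b),np.cos(b)]])
print("TCP box",B@(st["tool_pos"][:2]-np.array([.599,-.108])))
for q in [(232,125),(231,150),(230,170),(230,178),(230,183),(237,187),(238,195),(237,203),(245,190),(222,190),(318,174),(326,195),(150,150),(180,150),(270,75),(270,212)]:
    w=by_depth(p,q,T); print(q,p["image"][q[1],q[0]],w,"box",B@(w[:2]-np.array([.599,-.108])))
E
```

```text
TCP box [-0.1093 -0.0043]
(232, 125) [131 124 125] [ 0.5461 -0.0741  0.0422] box [-0.0472  0.0415]
(231, 150) [96 37 36] [ 0.5216 -0.0753  0.0401] box [-0.0716  0.0439]
(230, 170) [98 97 93] [ 0.5012 -0.0763  0.0399] box [-0.0919  0.046 ]
(230, 178) [90 80 76] [ 0.4839 -0.0727  0.0056] box [-0.1085  0.0521]
(230, 183) [95 94 91] [ 0.4782 -0.0733  0.006 ] box [-0.1143  0.0524]
(237, 187) [81 46 32] [ 0.4804 -0.0838  0.0257] box [-0.1137  0.0417]
(238, 195) [83 48 34] [ 0.4714 -0.0858  0.0253] box [-0.1228  0.0411]
(237, 203) [81 45 32] [ 0.462  -0.0856  0.025 ] box [-0.1321  0.0426]
(245, 190) [73 56 52] [ 0.4767 -0.0923  0.0202] box [-0.1186  0.0338]
(222, 190) [101 103 101] [ 0.4685 -0.065   0.006 ] box [-0.1226  0.0621]
(318, 174) [ 59  78 130] [ 0.5103 -0.1657  0.0389] box [-0.0964 -0.0438]
(326, 195) [146  79  54] [ 0.4856 -0.181   0.0249] box [-0.123  -0.0552]
(150, 150) [75 75 73] [0.5095 0.0063 0.0382] box [-0.0714  0.1264]
(180, 150) [192 195 194] [ 0.5076 -0.0144  0.0059] box [-0.0764  0.1063]
(270, 75) [191 195 199] [ 0.5961 -0.1042  0.0441] box [-0.0023  0.0042]
(270, 212) [72 74 72] [ 0.461  -0.1229  0.0362] box [-0.1387  0.0059]
```

```bash
python3 -m crank '[{"grip":1,"x":0.4,"y":-1,"z":0.5,"turn":0},{"grip":1,"x":0,"y":-0.1,"z":1,"turn":0},{"grip":1,"x":0,"y":0,"z":1,"turn":0},{"grip":1,"x":0,"y":0,"z":1,"turn":0},{"grip":1,"x":0,"y":0,"z":1,"turn":0},{"grip":1,"x":0,"y":0,"z":1,"turn":0},{"grip":1,"x":0,"y":0,"z":1,"turn":0},{"grip":1,"x":0,"y":0,"z":0.8,"turn":0},{"grip":1,"x":0,"y":0,"z":0,"turn":0},{"grip":1,"x":0,"y":0,"z":0,"turn":0}]'
python3 - <<'E'
from h import *
np.set_printoptions(precision=4,suppress=True)
st=bot.get_state();p=imaging.grab_frame("wrist");T=c2w(p,st);save(p,"w7.png")
b=np.radians(8.6);B=np.array([[np.cos(b),np.sin(b)],[-np.sin(b),np.cos(b)]])
print("TCP box",B@(st["tool_pos"][:2]-np.array([.599,-.108])))
for v in (256,262,268,274):
  for u in(256,264,272,285,296,302):
    w=by_depth(p,(u,v),T); print(u,v,B@(w[:2]-np.array([.599,-.108])),w[2])
E
```

```text
t: 10.78
tool_pos: [0.4957, -0.1057, 0.0391]
tool_rot: [-3.132, -0.235, 0.003]
contact_force: [-0.1, -0.8, 0.0]
grip_width: 0.001
grip_force: 0.0
TCP box [-0.1018  0.0177]
256 256 [-0.123   0.0343] 0.005922586303457045
264 256 [-0.1232  0.0286] 0.005545171768035012
272 256 [-0.0905  0.0211] 0.0670092477521832
285 256 [-0.0904  0.0147] 0.06726645804920758
296 256 [-0.1233  0.0057] 0.005399435470892167
302 256 [-0.1229  0.0015] 0.006042499647085198
256 262 [-0.1277  0.0344] 0.00609502543121751
264 262 [-0.1278  0.0287] 0.0058763824620528815
272 262 [-0.0906  0.0209] 0.07282235927526717
285 262 [-0.0906  0.0148] 0.07294499969687687
296 262 [-0.1282  0.0056] 0.00531210922378797
302 262 [-0.1278  0.0014] 0.005942751968133181
256 268 [-0.0946  0.0287] 0.07155741362559118
264 268 [-0.0943  0.0249] 0.07202285358881458
272 268 [-0.0907  0.0208] 0.07836089879184889
285 268 [-0.0907  0.0148] 0.07832030990880168
296 268 [-0.0944  0.0094] 0.07190476605784771
302 268 [-0.0947  0.0065] 0.07136313436413957
256 274 [-0.0945  0.0283] 0.07722600841815191
264 274 [-0.0946  0.0246] 0.07710728240471015
272 274 [-0.0902  0.0207] 0.08434465623318453
285 274 [-0.0907  0.0149] 0.0835149851456264
296 274 [-0.0949  0.0096] 0.07655215580866448
302 274 [-0.0946  0.0069] 0.0770720321654208
```

View pics/w7.png

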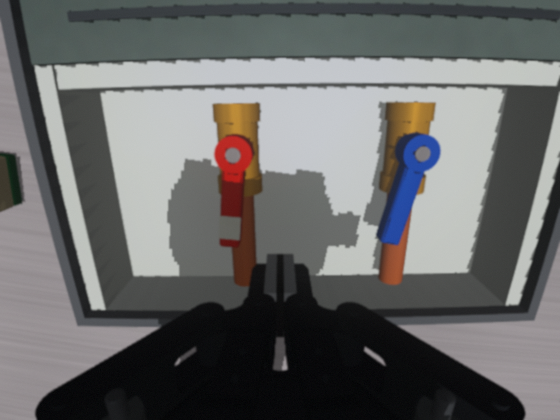

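The picture agrees with the plan: the shut fingers are at (280,258), right of the red bar (231,155–245), left of the blue one, and clear of the walls.

```bash
python3 -m crank '[{"grip":1,"x":0,"y":0,"z":0.7,"turn":0},{"grip":1,"x":0,"y":0,"z":0.7,"turn":0},{"grip":1,"x":0,"y":0,"z":0.25,"turn":0},{"grip":1,"x":0,"y":0,"z":0,"turn":0}]'
python3 -m crank '[{"grip":1,"x":0.03,"y":-0.3,"z":0,"turn":0},{"grip":1,"x":0.03,"y":-0.3,"z":0,"turn":0},{"grip":1,"x":0.03,"y":-0.3,"z":0,"turn":0},{"grip":1,"x":0.1,"y":-0.24,"z":0,"turn":0},{"grip":1,"x":0.1,"y":-0.24,"z":0,"turn":0},{"grip":1,"x":0.1,"y":-0.24,"z":0,"turn":0}]'
python3 - <<'E'
from h import *
st=bot.get_state();p=imaging.grab_frame("wrist");T=c2w(p,st)
b=np.radians(8.6);B=np.array([[np.cos(b),np.sin(b)],[-np.sin(b),np.cos(b)]]);O=np.array([.599,-.108])
print("TCP box",B@(st["tool_pos"][:2]-O)); save(p,"w8.png")
for n in("red_pivot","red_tip","blue_tip"):
    for r in tip_of(p,n)[:1]: print(n,r["conf"],r["location"],B@(at_z(p,r["location"],T,.034)[:2]-O))
E
```

```text
t: 11.17
tool_pos: [0.4962, -0.106, 0.0068]
tool_rot: [-3.133, -0.234, 0.001]
contact_force: [-0.4, -0.2, -0.3]
grip_width: -0.004
grip_force: 0.0
t: 11.67
tool_pos: [0.4989, -0.0723, 0.007]
tool_rot: [3.133, 0.234, -0.001]
contact_force: [-3.4, -1.4, 2.4]
grip_width: 0.001
grip_force: 1.8
TCP box [-0.09366349  0.05023962]
red_tip 0.85 [236.5, 269.6] [-0.09062958  0.07166444]
blue_tip 0.67 [467.3, 277.8] [-0.09637123 -0.04793042]
```

The handle is turning (about 35°). I'll continue round.

```bash
python3 -m crank '[{"grip":1,"x":0.18,"y":-0.2,"z":0,"turn":0},{"grip":1,"x":0.18,"y":-0.2,"z":0,"turn":0},{"grip":1,"x":0.18,"y":-0.2,"z":0,"turn":0},{"grip":1,"x":0.26,"y":-0.15,"z":0,"turn":0},{"grip":1,"x":0.26,"y":-0.15,"z":0,"turn":0},{"grip":1,"x":0.28,"y":-0.08,"z":0,"turn":0},{"grip":1,"x":0.28,"y":-0.08,"z":0,"turn":0}]'
python3 - <<'E'
from h import *
st=bot.get_state();p=imaging.grab_frame("wrist");T=c2w(p,st)
b=np.radians(8.6);B=np.array([[np.cos(b),np.sin(b)],[-np.sin(b),np.cos(b)]]);O=np.array([.599,-.108])
print("TCP box",B@(st["tool_pos"][:2]-O)); save(p,"w9.png")
for n in("red_pivot","red_tip","blue_tip"):
    for r in tip_of(p,n)[:1]: print(n,r["conf"],r["location"],B@(at_z(p,r["location"],T,.034)[:2]-O))
E
python3 -m crank '[{"grip":1,"x":0.1,"y":0,"z":0,"turn":0}]'
```

```text
t: 12.45
tool_pos: [0.5272, -0.0457, 0.0064]
tool_rot: [-3.132, -0.236, 0.004]
contact_force: [-19.1, -6.5, 5.0]
grip_width: 0.0
grip_force: 12.1
TCP box [-0.0616373   0.07229404]
red_pivot 0.68 [344.6, 247.8] [-0.0460555   0.04006532]
red_tip 0.7 [229.1, 246.9] [-0.04555306  0.0966093 ]
blue_tip 0.72 [489.3, 327.6] [-0.09629785 -0.0454098 ]
t: 12.73
tool_pos: [0.5269, -0.046, 0.006]
tool_rot: [-3.132, -0.235, 0.01]
contact_force: [-16.1, -1.1, 10.6]
grip_width: -0.004
grip_force: 8.0
```

Red is hard against its stop. I'll back off, rise and check.

```bash
python3 -m crank '[{"grip":1,"x":-0.4,"y":0,"z":0,"turn":0},{"grip":1,"x":-0.8,"y":0.3,"z":0,"turn":0},{"grip":1,"x":0,"y":0,"z":-1,"turn":0},{"grip":1,"x":0,"y":0,"z":-1,"turn":0},{"grip":1,"x":0,"y":0.5,"z":-1,"turn":0},{"grip":1,"x":0,"y":0.5,"z":-1,"turn":0},{"grip":1,"x":0,"y":1,"z":-1,"turn":0},{"grip":1,"x":0,"y":1,"z":-1,"turn":0},{"grip":1,"x":0,"y":0.5,"z":-1,"turn":0},{"grip":1,"x":0,"y":0,"z":-1,"turn":0},{"grip":1,"x":0,"y":0,"z":-1,"turn":0},{"grip":1,"x":0,"y":0,"z":-1,"turn":0},{"grip":1,"x":0,"y":0,"z":0,"turn":0}]'
python3 - <<'E'
from h import *
np.set_printoptions(precision=4,suppress=True)
st=bot.get_state();p=imaging.grab_frame("wrist");T=c2w(p,st);save(p,"w10.png")
b=np.radians(8.6);B=np.array([[np.cos(b),np.sin(b)],[-np.sin(b),np.cos(b)]]);O=np.array([.599,-.108])
for n in("red_pivot","red_tip","blue_tip","rib","cover"):
    for r in tip_of(p,n)[:1]: print(n,r["conf"],r["location"],B@(at_z(p,r["location"],T,dict(rib=.074,cover=.046).get(n,.034))[:2]-O))
E
```

```text
t: 13.82
tool_pos: [0.5211, -0.1254, 0.2113]
tool_rot: [3.131, 0.234, 0.014]
contact_force: [1.0, -0.1, 0.7]
grip_width: -0.0
grip_force: 0.0
red_pivot 0.81 [237.2, 147.6] [-0.0424  0.0403]
red_tip 0.72 [187.2, 149.1] [-0.0437  0.0957]
blue_tip 0.65 [311.6, 193.3] [-0.0948 -0.0431]
rib 0.78 [272.5, 24.0] [ 0.0707 -0.0002]
cover 0.74 [293.2, 245.4] [-0.1549 -0.0221]
```

View pics/w10.png

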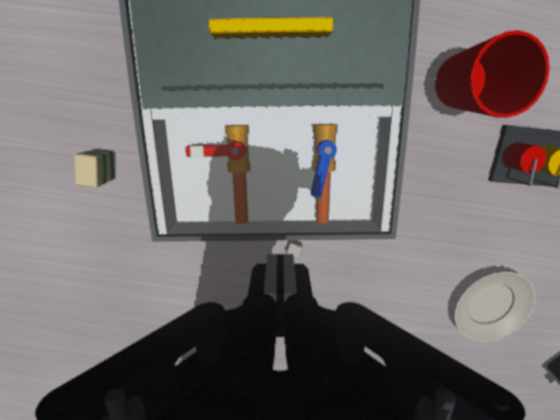

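The red handle points left, (237,150) to (187,150), so it is shut. Blue is unchanged. The rib is at box x = +0.0707, so the cover is at the far stop, and the tiles, die, cup and saucer are in place.

```bash
python3 -c "from plant import bot; print(bot.hand_in())"
```

```text
the job is handed in; nothing more can be done
None
```

The job is handed in: the cover is at the far stop, the red handle is fully shut, and blue and the things near the box look undisturbed, though I did not re-check the tile pusher; the first pass missed the rib because the fingertips sit about 36 mm farther back than stated.

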